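Lock the card press with its hitch pin

TASK

Lock the clamp bar of the card press: take the hitch pin from its wooden rest, push it through the cross hole of the press's lug, from either side, right up to its shoulder, then swing its sprung wire loop over so that it snaps shut round the end of the pin. The rest hides the handle, so take the pin out by its shaft, lay it on the mat and take it again by the handle. Leave the other things on the bench where they are.

Things in the scene. Friction and masses are not known exactly. Their poses are not given: they have to be found in the camera images.
- pin_handle (a point): hitch pin, loose, 0.25 kg; this point is where its handle is gripped: on the axis, 15 mm behind the shoulder (the handle's front face). The handle is a black block 42 mm long, 30 mm wide and high; the loop is hinged to its sides 19 mm behind this point, so grip ahead of that. Axes: x along the shaft towards its tip, y across, z up through the handle's top. Lying on its handle this point is 15 mm up.
- pin_lock (a point): point on the axis of the pin's shaft, 35 mm ahead of pin_handle (20 mm ahead of the shoulder), axes as the handle's; it meets the hole's centre when the pin is home. The round steel shaft, 15 mm in diameter, reaches 62 mm ahead of the shoulder; the last 12 mm taper to 6 mm.
- loop (a joint): angle of the pin's wire loop (rad): 3.14 folded back behind the handle (as it starts), 1.57 straight up, 0 shut: reaching forward past both sides of the lug, its end bar 8 mm beyond the shaft's tip. The hinge line, along the handle's y, lies on the shaft's axis 19 mm behind pin_handle. Folded back, its weight holds it there; swung below about 1.8 a light spring (0.01 to 0.02 N m) and its weight snap it shut.
- loop_end (a point): middle of the loop's end bar: straight round steel wire, 7 mm thick, 34 mm long, across the pin, 104 mm from the loop's hinge line; folded back it lies 123 mm behind pin_handle. The loop's side wires, also 7 mm, run 25 mm either side of the pin's axis.
- hole (a point): centre of the cross hole in the upright steel lug at one end of the card press's wooden clamp bar, 86 mm above the table. The hole is round, 19 mm in diameter, level, along this point's y axis, through the lug's whole 40 mm thickness (20 mm either way from this point). The lug is 34 mm wide (along x); its top is 24 mm above this point.
- cards (a point): card press, fixed: this point is on top of its cardboard stack (135 by 165 mm), 43 mm above the table, 100 mm from the hole along +x, axes as the hole's. The plywood bed under it is 260 (x) by 190 (y) by 18 mm high, centred 15 mm from this point along -x. The clamp bar, 46 mm wide, runs along x under the hole, its top 67 mm above the table.
- rest_floor (a point): wooden pin rest, fixed; this point is on its slot's floor, 20 mm above the table, under the pin's shoulder. The pin lies in it along this point's x, tip to -x, and lifts straight up. Cheeks 62 mm above the table hide the handle and the first 16 mm of shaft: only the 46 mm in front can be gripped. It reaches 16 mm along -x, 54 mm along +x, 55 mm either way along y.
- mat_top (a point): centre of the top of a plain dark rubber mat, fixed, 240 mm (x) by 150 mm (y), 2 mm thick, kept clear: the place to lay the pin down.
- glue: white glue bottle, 60 mm diameter, 150 mm high; origin under its centre. Leave alone.
- tape: roll of paper tape, 48 mm diameter, 18 mm high, lying on the press's card stack beside the clamp bar; origin under its centre. Leave alone.
- brush: brush 190 mm long, lying on the table; origin under its middle, x along it. Leave alone.
- mug: white mug, 80 mm diameter, 90 mm high; origin under its centre. Leave alone.
- bowl: terracotta bowl, 110 mm diameter, 50 mm high; origin under its centre. Leave alone.
- carton: small cardboard box 70 by 110 by 60 mm; origin under its centre. Leave alone.
- jar: glass jar with a steel lid, 70 mm diameter, 90 mm high; origin under its centre. Leave alone.

How it is judged:
On the way, in this order (a step that is already met when the one before it is completed fails the run):
1. the pin, out of its rest, is laid down on the mat and let go, lying there on its own (z of pin_handle in the frame of mat_top below 0.022 m and horizontal distance between pin_handle and mat_top below 0.13 m and contact force between pin and the fingers below 0.1 N), for 0.1 s.
2. the pin is through the lug's cross hole up to its shoulder (within 8 mm) while its loop is still open (distance between pin_lock and hole below 0.008 m and angle between the x axis of pin_handle and the y axis of hole, either way round below 0.2 rad and value of joint loop above 1.8 rad), for 0.1 s.
At the end, for the whole second after the job is handed in: the pin lies through the lug's cross hole, home to its shoulder (its lock point within 8 mm of the hole's centre, its axis within 0.2 rad of the hole's), its loop is shut round the shaft's end (joint below 0.15 rad), and it is at rest (distance between pin_lock and hole below 0.008 m and angle between the x axis of pin_handle and the y axis of hole, either way round below 0.2 rad and value of joint loop below 0.15 rad and linear speed of pin below 0.02 m/s); the robot touches nothing.
It fails at once if another thing on the bench is shifted by more than 30 mm (distance of any of glue, tape, brush, mug, bowl, carton, jar from where it was at the start of the episode above 0.03 m).
It also fails if it takes over 72 s, if anything falls off the work surface, if the arm or the gripper's body presses on something with over 40 N, if the wrist force passes 120 N, or if a joint passes its speed limit or range.

ROBOT

A 7-joint arm with a two-finger parallel gripper is mounted at the origin on the work surface. World frame = base frame: x ahead of the robot, y to its left, z up, the work surface at z = 0. Lengths are in m, angles in rad, forces in N, time in s.
With the tool pointing down it reaches from about 0.4 to 0.875 m from the base axis. Payload 19.3 kg.
Tool frame: the origin (TCP) lies at the very end of the fingers, on their centre line; the grasp point (between the pads) lies 19 mm behind it (manip.grip_point_offset is the distance from the TCP to the grasp point, in m); z points along the fingers, x is the direction in which the jaws open and shut, and the axes are right-handed (so a half turn about z gives the same grasp; the last joint's range is limited). The gripper opens to 85 mm and grips with 20 to 120 N. Pads are 22 mm wide; open, the fingers measure 114 mm over their backs; the gripper's body (76 mm by 85 mm) begins 54 mm behind the grasp point. The pads swing forward as they close: fully open they stand 13 mm farther back than shut.
Start: joints at [-1.236, 0.521, -0.036, 1.599, 0.021, 1.021, -0.113], TCP at [0.246, 0.574, 0.231] pointing down, gripper open.
Joint ranges: [-2.91, 2.91], [-0.3, 2.13], [-1.5, 1.42], [0.17, 2.43], [-1.26, 4.41], [0.16, 1.93], [-2.52, 2.52]. Speed limits (rad/s): [1.89, 1.89, 2.39, 2.39, 3.01, 3.01, 3.01].

INTERFACE

Orientations are given as a rotation vector (axis times angle).
In Python, from workcell import manip gives the robot as it stands.
- The arm moves only by the shell command python3 -m crank 'ROWS' [FORCE]. ROWS is JSON, a list of rows, each a list of 7 numbers: the shift along the tool's x, y, z in cm, then the turn, a rotation vector about the tool's x, y, z in degrees, then the closure in counts, from 0 (fully open) to 255 (shut). A call has 1 to 8 rows; each row is the pose to reach, as a shift and turn from the pose commanded when the call began, along the tool's axes at that moment; what a row does not reach only later rows make up. A row lasts 1/12 s, in which the tool goes at most 41.7 mm and 7.16 degrees, less where a joint would pass 70% of its speed; a pose out of reach is approached as far as the arm can. A call with a gripper value outside its range is refused whole. The fingers move at their own pace and stop on an object; FORCE is the grip in N (left out, the last holds). Time passes only in rows, so rows that repeat a pose let the fingers close. It gives the time, the measured TCP pose, the force and the opening at its end, in the units of the state.
- manip.get_obs(): the state, without advancing time (a new reading comes with each control period).
- manip.read_camera(name): name is "side" or "top" or "wrist"; returns (picture, depth): 420x560x3 uint8, red, green, blue; 420x560 float32, m along the optical axis (not along the pixel's ray), 0 where there is no reading.
- manip.calibration(name): a dict with "fov_y" (degrees; the focal length in pixels is half the picture's height over the tangent of half this angle, whatever the lens; pixels are square), "cx", "cy" (the principal point, pixels), "dist" ([k1, k2, p1, p2, k3] as OpenCV has them; the pictures are not rectified), "rvec" (rotation vector, rad) and "tvec" (3), from world to camera coordinates, as OpenCV has them. Camera axes: x right, y down, z forward; pixel columns grow to the right and rows downward; lengths in m; the calibration is good to about 2 mm. A picture is of the moment at which its call begins: read the wrist's pose just before it. calibration takes no time and is no camera call; for the wrist camera it gives the pose at the moment of the call.
- manip.close_job(): hands the job in, once; it reports no verdict.
The state is a dict: "time": time; "joint_pos": joint angles; "qvel": joint speeds; "effort": joint torques, N m; "ee_pos": TCP position; "eef_rot": TCP orientation; "contact_force": force on the tool from outside, world axes, zero at the start; "ft_torque": the same for the moment, N m; "finger_gap": finger opening in m.
Only numpy, scipy, OpenCV 4.12 (cv2) and the standard library are available. Lean on these libraries where they do the work, as an engineer would, in place of code of your own. Each camera call takes 0.05 s, during which the arm holds its last target. There are 200 camera calls.

## Working session

There is one attempt and no reset: what is moved stays moved. The work goes in short steps, Python scripts to look and compute and a shell command to move; the robot and the scene stay as the last step left them, time stands still between calls to the robot, and variables do not carry over. Pictures are saved under pics/ and viewed, about 8 in all and at most 12, crops included, and the job is handed in when it is done.

```bash
ls; mkdir -p pics; cat > h.py <<'E'
import numpy as np, cv2
from scipy.spatial.transform import Rotation as R
from workcell import manip
def cam(n):
    c=manip.calibration(n); im,d=manip.read_camera(n)
    return im,d,c
def K(c,h=420):
    f=h/2/np.tan(np.radians(c['fov_y'])/2)
    return np.array([[f,0,c['cx']],[0,f,c['cy']],[0,0,1]])
def ray(c,uv):
    uv=np.array(uv,float).reshape(-1,1,2)
    n=cv2.undistortPoints(uv,K(c),np.array(c['dist'],float)).reshape(-1,2)
    M=R.from_rotvec(np.ravel(c['rvec'])).as_matrix(); t=np.ravel(c['tvec'])
    d=np.c_[n,np.ones(len(n))]@M
    return -M.T@t, d
def plane(c,uv,z):
    o,d=ray(c,uv); return o+d*((z-o[2])/d[:,2])[:,None]
def withdepth(c,uv,D):
    o,d=ray(c,uv); uv=np.array(uv,int).reshape(-1,2)
    return o+d*D[uv[:,1],uv[:,0]][:,None]
def proj(c,P):
    return cv2.projectPoints(np.array(P,float).reshape(-1,1,3),np.ravel(c['rvec']).astype(float),np.ravel(c['tvec']).astype(float),K(c),np.array(c['dist'],float))[0].reshape(-1,2)
def save(n,im): cv2.imwrite('pics/'+n+'.png',im[:,:,::-1])
def togo(p,rot=None):
    """shift in tool cm and turn in deg to reach TCP p with rotation R"""
    o=manip.get_obs(); T=R.from_rotvec(o['eef_rot'])
    s=T.inv().apply(np.array(p)-o['ee_pos'])*100
    r=np.degrees((T.inv()*rot).as_rotvec()) if rot is not None else np.zeros(3)
    return s.round(2),r.round(2)
E
python3 - <<'E'
from h import *
import pickle
np.set_printoptions(precision=4,suppress=True)
o=manip.get_obs(); print(o, R.from_rotvec(o['eef_rot']).as_matrix(), manip.grip_point_offset)
for n in ['top','side']:
    im,d,c=cam(n); save(n+'0',im); pickle.dump((im,d,c),open(n+'0.pkl','wb')); print(n,c,(d>0).mean())
E
```

```text
pics
{'time': 0.0, 'joint_pos': array([-1.2362,  0.522 , -0.0364,  1.6   ,  0.0212,  1.0211, -0.1128]), 'qvel': array([-0.0008,  0.0015, -0.0023, -0.0002, -0.    , -0.0005,  0.0009]), 'effort': array([ -0.0008, -92.7113,   1.9793, -36.9931,   0.0177,   0.0082,
        -0.    ]), 'ee_pos': array([0.246 , 0.5742, 0.2307]), 'eef_rot': array([ 2.6221,  1.7292, -0.0014]), 'contact_force': array([-0.3374, -0.4422, -0.1212]), 'ft_torque': array([-0.0081,  0.0187, -0.027 ]), 'finger_gap': 0.08524840400546238} [[ 0.3938  0.9192 -0.0004]
 [ 0.9192 -0.3938 -0.0011]
 [-0.0011  0.0001 -1.    ]] 0.0187
top {'fov_y': 42.841519485178104, 'cx': 282.1540167348683, 'cy': 207.12111137562525, 'dist': array([-0.1649,  0.    ,  0.    ,  0.    ,  0.    ]), 'rvec': array([ 2.1555, -2.1171,  0.1819]), 'tvec': array([-0.0038,  0.5967,  1.5295])} 0.9959013605442177
side {'fov_y': 54.36225820154825, 'cx': 285.2635859207559, 'cy': 207.7091809844961, 'dist': array([0.0424, 0.    , 0.    , 0.    , 0.    ]), 'rvec': array([ 2.2277, -0.3004,  0.1248]), 'tvec': array([-0.569 ,  0.1729,  1.2481])} 0.996156462585034
```

View pics/top0.png

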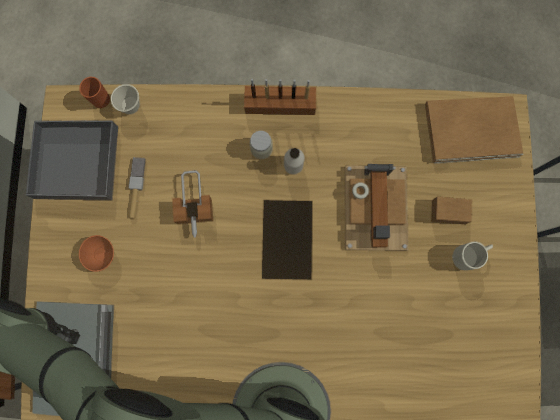

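View pics/side0.png

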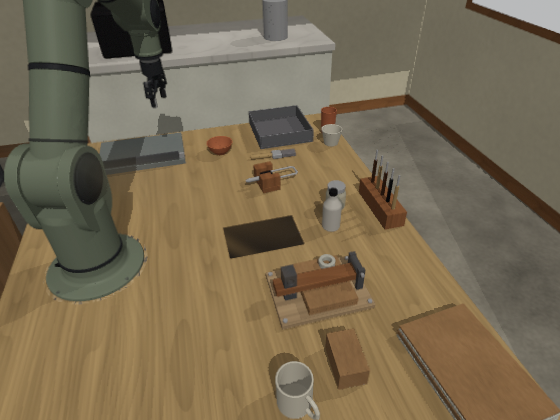

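The top picture shows the rest at about (193,208) with the pin's tip towards the robot. The mat is at (288,240), and the press has its lug at (382,232), tape at (361,190). To the right, clear of the left approach, are the carton (452,210) and mug (474,256). The side view agrees, with the lug at (290,275). I'll insert from the left (+y).

```bash
python3 - <<'E'
from h import *
import pickle
np.set_printoptions(precision=4,suppress=True)
im,d,c=pickle.load(open('top0.pkl','rb'))
print(withdepth(c,[[182,180],[198,176],[193,222],[195,233],[180,212],[205,208],[288,240],[382,231],[379,169],[377,200],[361,190]],d))
# mat: dark mask
m=((im.max(2)<40)).astype(np.uint8); m[:190]=0;m[290:]=0;m[:,:250]=0;m[:,325:]=0
cs=max(cv2.findContours(m,0,2)[0],key=cv2.contourArea); r=cv2.minAreaRect(cs);print('mat',r,plane(c,[r[0]],.002),plane(c,cv2.boxPoints(r),.002))
big=np.hstack([cv2.resize(im[160:250,150:240],(400,400),interpolation=cv2.INTER_CUBIC),cv2.resize(im[160:255,335:430],(400,400),interpolation=cv2.INTER_CUBIC)])
save('crop0',big)
E
```

```text
[[ 0.6758  0.31    0.0386]
 [ 0.6892  0.2622  0.0372]
 [ 0.5489  0.2707  0.0387]
 [ 0.3354  0.0104  1.6071]
 [ 0.5754  0.3077  0.0566]
 [ 0.5879  0.2332  0.0618]
 [ 0.5053 -0.0127 -0.0047]
 [ 0.5228 -0.2766  0.1132]
 [ 0.7086 -0.2749  0.0891]
 [ 0.6218 -0.2733  0.0585]
 [ 0.6528 -0.2271  0.0495]]
mat ((305.08001708984375, 212.93997192382812), (4.38406229019165, 10.60660171508789), 8.13010311126709) [[ 0.5881 -0.0631  0.002 ]] [[ 0.5728 -0.0544  0.002 ]
 [ 0.6051 -0.0586  0.002 ]
 [ 0.6034 -0.0719  0.002 ]
 [ 0.5711 -0.0676  0.002 ]]
```

View pics/crop0.png

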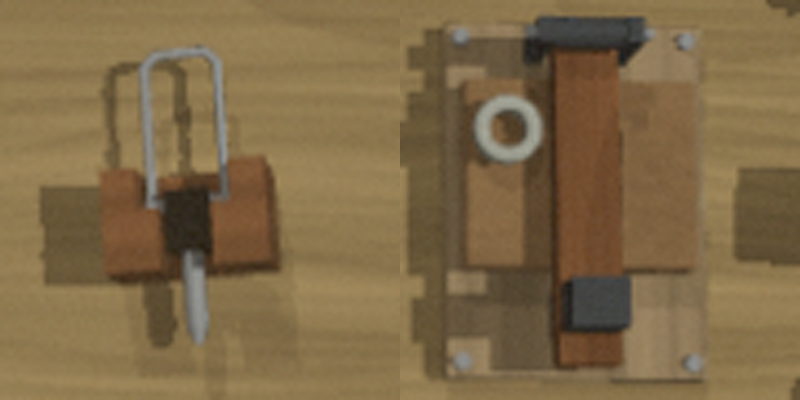

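The left crop shows the pin straight along the rest. Loop at top (180,60), tip at (198,340). In the right crop the lug is at (598,303) and the tape at (508,128). Next I move above the rest with the tool yawed to -90°.

```bash
python3 -m crank '[[-17,38,-3,0,0,57,0],[-17,38,-3,0,0,57,0],[-17,38,-3,0,0,57,0],[-17,38,-3,0,0,57,0],[-17,38,-3,0,0,57,0],[-17,38,-3,0,0,57,0],[-17,38,-3,0,0,57,0],[-17,38,-3,0,0,57,0]]' 100
python3 - <<'E'
from h import *
print(togo([.53,.27,.26],R.from_matrix(np.array([[0,-1,0],[-1,0,0],[0,0,-1.]]))), manip.get_obs()['joint_pos'])
E
```

```text
time: 0.77
ee_pos: [0.4726, 0.3284, 0.2554]
eef_rot: [3.131, 0.259, -0.0]
contact_force: [0.3, 1.2, -0.3]
finger_gap: 0.0853
(array([ 4.71,  6.7 , -0.46]), array([1.000e-02, 1.000e-02, 9.945e+01])) [-0.90164257  0.42851697  0.2654495   1.71785299 -0.12895537  1.01241669
 -0.42560016]
```

```bash
python3 -m crank '[[4.7,6.7,-0.5,0,0,99.5,0],[4.7,6.7,-0.5,0,0,99.5,0],[4.7,6.7,-0.5,0,0,99.5,0],[4.7,6.7,-0.5,0,0,99.5,0],[4.7,6.7,-0.5,0,0,99.5,0],[4.7,6.7,-0.5,0,0,99.5,0],[4.7,6.7,-0.5,0,0,99.5,0],[4.7,6.7,-0.5,0,0,99.5,0]]' >/dev/null
python3 - <<'E'
from h import *
print(togo([.53,.27,.26],R.from_matrix(np.array([[0,-1,0],[-1,0,0],[0,0,-1.]]))))
E
```

```text
(array([0.2 , 0.08, 0.  ]), array([ 3.000e-02, -1.000e-02,  4.215e+01]))
```

```bash
python3 -m crank '[[0.2,0.1,0,0,0,42.1,0],[0.2,0.1,0,0,0,42.1,0],[0.2,0.1,0,0,0,42.1,0],[0.2,0.1,0,0,0,42.1,0],[0.2,0.1,0,0,0,42.1,0],[0.2,0.1,0,0,0,42.1,0],[0.2,0.1,0,0,0,42.1,0]]'
python3 - <<'E'
from h import *
import pickle
np.set_printoptions(precision=4,suppress=True)
print(manip.get_obs()['joint_pos'])
im,d,c=cam('wrist'); save('w1',im); pickle.dump((im,d,c),open('w1.pkl','wb')); print(c)
E
```

```text
time: 2.02
ee_pos: [0.5297, 0.2701, 0.2599]
eef_rot: [2.223, -2.219, 0.0]
contact_force: [-0.2, 0.7, -0.5]
finger_gap: 0.0849
[-1.0504  0.5395  0.7189  1.6763 -0.3938  1.0767 -1.7805]
{'fov_y': 62.84684700040056, 'cx': 277.15549109365736, 'cy': 211.48973743175966, 'dist': array([-0.0742,  0.    ,  0.    ,  0.    ,  0.    ]), 'rvec': array([-2.0508,  2.0486,  0.3257]), 'tvec': array([0.2685, 0.4544, 0.5718])}
```

View pics/w1.png

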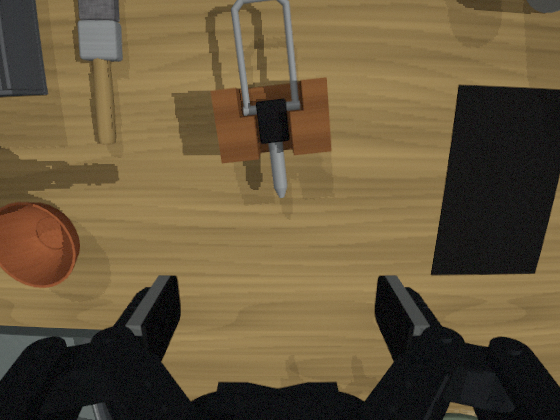

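The wrist view shows the shaft from (276,143) to its tip at (283,196), the handle at (272,120), the rest's front edge on row ~155 and the mat's corners at (459,86), (432,273) and (534,274).

```bash
python3 - <<'E'
from h import *
import pickle
np.set_printoptions(precision=4,suppress=True)
im,d,c=pickle.load(open('w1.pkl','rb'))
hsv=cv2.cvtColor(im,cv2.COLOR_RGB2HSV)
g=(hsv[...,1]<60)&(hsv[...,2]>70)
P=[]
for v in range(146,199,4):
    u=np.where(g[v,262:295])[0]+262
    if len(u)>2: P.append([(u[0]+u[-1]+1)/2-.5,v]); print(v,u[0],u[-1],end='; ')
W=plane(c,P,.035); print(); print(W[:,:2])
k=np.polyfit(W[1:-2,0],W[1:-2,1],1); print('dy/dx',k[0], 'y at x=.54',np.polyval(k,.54))
# handle black
b=(hsv[...,2]<45).astype(np.uint8); b[:90]=0;b[150:]=0;b[:,:250]=0;b[:,295:]=0
r=cv2.minAreaRect(max(cv2.findContours(b,0,2)[0],key=cv2.contourArea)); print(r,plane(c,[r[0]],.05))
print('handle top corners',plane(c,cv2.boxPoints(r),.05))
print('loop wires',plane(c,[[243,70],[293,70]],.035), 'mat',plane(c,[[459,86],[432,273],[534,274]],.002))
print('depth shaft',withdepth(c,[[278,160],[279,172],[272,120]],d))
E
```

```text
146 269 280; 150 270 281; 154 270 283; 158 270 283; 162 271 284; 166 271 284; 170 272 285; 174 272 285; 178 273 286; 182 273 286; 186 274 286; 190 275 285; 194 278 284; 
[[0.5624 0.2721]
 [0.5582 0.271 ]
 [0.5539 0.27  ]
 [0.5496 0.27  ]
 [0.5453 0.2689]
 [0.541  0.2689]
 [0.5366 0.2678]
 [0.5322 0.2678]
 [0.5278 0.2667]
 [0.5233 0.2667]
 [0.5188 0.2661]
 [0.5143 0.2661]
 [0.5097 0.265 ]]
dy/dx 0.12230272128452419 y at x=.54 0.2685490021351965
((272.41009521484375, 120.75080871582031), (42.733421325683594, 29.945165634155273), 83.1572265625) [[0.5894 0.2741 0.05  ]]
handle top corners [[0.608  0.2911 0.05  ]
 [0.6114 0.262  0.05  ]
 [0.5702 0.2565 0.05  ]
 [0.5666 0.2866 0.05  ]]
loop wires [[0.6384 0.3036 0.035 ]
 [0.6383 0.2535 0.035 ]] mat [[ 0.6275  0.0646  0.002 ]
 [ 0.393   0.0638  0.002 ]
 [ 0.3886 -0.0836  0.002 ]]
depth shaft [[0.5485 0.2684 0.041 ]
 [0.5357 0.2673 0.0415]
 [0.5901 0.2745 0.0501]]
```

```bash
python3 -m crank '[[0.3,-0.55,4,0,0,-7,0],[0.3,-0.55,8,0,0,-7,0],[0.3,-0.55,12,0,0,-7,0],[0.3,-0.55,16,0,0,-7,0],[0.3,-0.55,19,0,0,-7,0],[0.3,-0.55,21.5,0,0,-7,0],[0.3,-0.55,23.7,0,0,-7,0],[0.3,-0.55,23.7,0,0,-7,0]]' 100
python3 -m crank '[[0,0,0,0,0,0,255],[0,0,0,0,0,0,255],[0,0,0,0,0,0,255],[0,0,0,0,0,0,255],[0,0,0,0,0,0,255],[0,0,0,0,0,0,255],[0,0,0,0,0,0,255],[0,0,0,0,0,0,255]]' 100
```

```text
time: 2.73
ee_pos: [0.5334, 0.2662, 0.0195]
eef_rot: [2.361, -2.065, -0.003]
contact_force: [-1.7, 0.1, 0.4]
finger_gap: 0.0851
time: 3.4
ee_pos: [0.5356, 0.2673, 0.0238]
eef_rot: [-2.36, 2.072, 0.0]
contact_force: [-2.5, 0.8, 7.1]
finger_gap: 0.0118
```

```bash
python3 -m crank '[[0,0,-1,0,0,0,255],[0,0,-2,0,0,0,255],[0,0,-4,0,0,0,255],[0,0,-7,0,0,0,255],[0,0,-10,0,0,0,255],[0,0,-13,0,0,0,255],[0,0,-13,0,0,0,255]]'
python3 - <<'E'
from h import *
import pickle
im,d,c=cam('wrist'); pickle.dump((im,d,c),open('w2.pkl','wb'))
s,_,cs=cam('side'); 
save('w2',np.hstack([im[:,100:460],cv2.resize(s[100:240,200:320],(360,420),interpolation=2)]))
E
```

```text
time: 3.98
ee_pos: [0.5377, 0.2675, 0.1593]
eef_rot: [-2.355, 2.07, -0.003]
contact_force: [1.6, 0.6, -1.6]
finger_gap: 0.0114
```

View pics/w2.png

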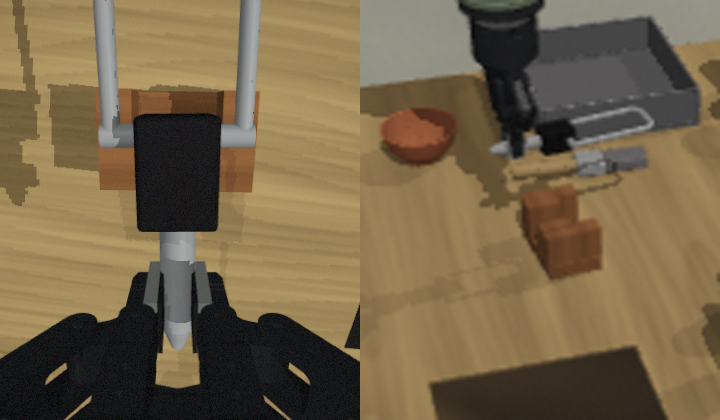

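The pin is held level by its shaft and clear of the rest. Next I carry it over the mat, turning it so the tip points to -y.

```bash
python3 -m crank '[[3,1,0,0,0,-7,255],[7,2,0,0,0,-14,255],[11,2.5,0,0,0,-21,255],[15,3.5,0,0,0,-28,255],[19,4.5,0,0,0,-35,255],[23,5.5,0,0,0,-42,255],[27,6,0,0,0,-49,255],[29.2,6.4,0,0,0,-56,255]]'
python3 -m crank '[[0,0,0,0,0,-7,255],[0,0,0,0,0,-14,255],[0,0,0,0,0,-21,255],[0,0,0,0,0,-27,255],[0,0,0,0,0,-27,255],[0,0,0,0,0,-27,255]]'
python3 - <<'E'
from h import *
import pickle
np.set_printoptions(precision=4,suppress=True)
print(togo([.51,-.03,.16],R.from_matrix(np.array([[1,0,0],[0,-1,0],[0,0,-1.]]))),manip.get_obs()['joint_pos'])
im,d,c=cam('wrist'); pickle.dump((im,d,c),open('w3.pkl','wb'))
s,d2,cs=cam('side'); pickle.dump((s,d2,cs),open('s3.pkl','wb'))
save('w3',np.hstack([im[:,100:460],cv2.resize(s[150:290,190:310],(360,420),interpolation=2)]))
E
```

```text
time: 4.75
ee_pos: [0.5084, -0.0353, 0.1528]
eef_rot: [3.057, -0.718, -0.001]
contact_force: [0.8, -1.3, -2.8]
finger_gap: 0.0112
time: 5.25
ee_pos: [0.5092, -0.031, 0.1527]
eef_rot: [-3.141, -0.005, 0.002]
contact_force: [-0.3, -0.1, -2.9]
finger_gap: 0.0118
(array([ 0.08, -0.1 , -0.73]), array([-0.01,  0.06,  0.19])) [-0.2165  0.4597  0.2129  1.982  -0.1437  0.7151  0.0872]
```

View pics/w3.png

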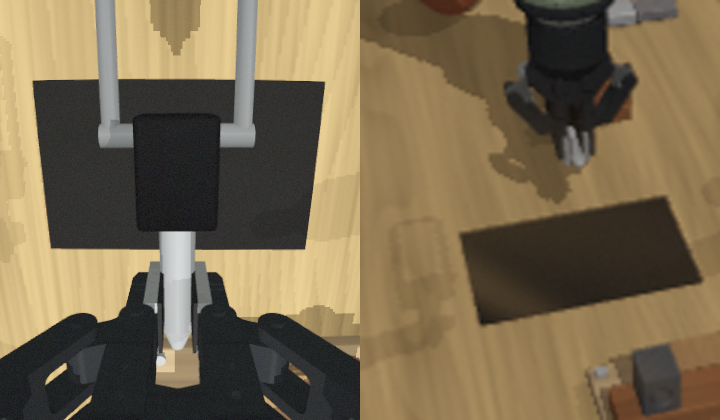

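```bash
python3 -m crank '[[0,0,3,0,0,0,255],[0,0,6,0,0,0,255],[0,0,9,0,0,0,255],[0,0,11.5,0,0,0,255],[0,0,13,0,0,0,255],[0,0,14,0,0,0,255],[0,0,14.5,0,0,0,255],[0,0,14.5,0,0,0,255]]'
python3 -m crank '[[0,0,0,0,0,0,255],[0,0,0,0,0,0,255]]'
```

```text
time: 6.02
ee_pos: [0.5095, -0.0308, 0.0078]
eef_rot: [3.141, 0.01, -0.001]
contact_force: [-0.4, -0.9, -2.7]
finger_gap: 0.011
time: 6.18
ee_pos: [0.5103, -0.0308, 0.0092]
eef_rot: [3.142, 0.011, 0.002]
contact_force: [0.3, -1.3, -2.9]
finger_gap: 0.0114
```

```bash
python3 -m crank '[[0,0,0.2,0,0,0,255],[0,0,0.35,0,0,0,255],[0,0,0.35,0,0,0,255]]'
python3 -m crank '[[0,0,0,0,0,0,150],[0,0,0,0,0,0,120],[0,0,0,0,0,0,80],[0,0,0,0,0,0,40],[0,0,0,0,0,0,0],[0,0,0,0,0,0,0],[0,0,0,0,0,0,0]]'
python3 -m crank '[[0,0,-3,0,0,0,0],[0,0,-7,0,0,0,0],[0,-2,-11,0,0,0,0],[0,-4,-15,0,0,0,0],[0,-6,-19,0,0,0,0],[0,-6,-20,0,0,0,0],[0,-6,-20,0,0,0,0]]'
python3 - <<'E'
from h import *
import pickle
im,d,c=cam('wrist'); save('w4',im); pickle.dump((im,d,c),open('w4.pkl','wb'))
E
```

```text
time: 6.43
ee_pos: [0.5104, -0.0311, 0.0054]
eef_rot: [3.141, 0.01, 0.003]
contact_force: [-1.2, -2.5, 10.7]
finger_gap: 0.0117
time: 7.02
ee_pos: [0.5096, -0.0308, 0.0047]
eef_rot: [3.142, 0.011, -0.0]
contact_force: [-0.1, 0.5, -0.7]
finger_gap: 0.0857
time: 7.6
ee_pos: [0.5109, 0.0311, 0.2088]
eef_rot: [-3.14, -0.015, -0.009]
contact_force: [0.1, -0.0, -0.3]
finger_gap: 0.0854
```

View pics/w4.png

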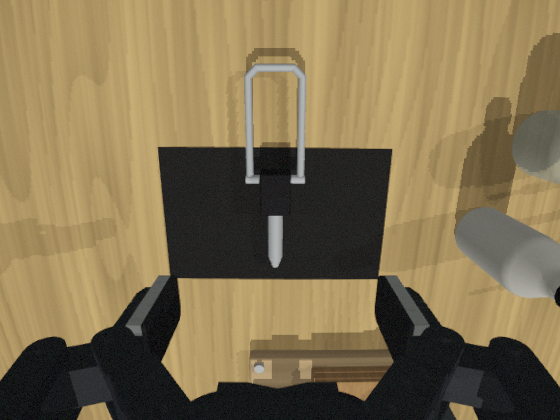

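The pin lies flat on the mat: shoulder at (275,216), tip at (275,268), loop wires at cols 249 and 301. I'll measure it, then look at the lug.

```bash
python3 - <<'E'
from h import *
import pickle
np.set_printoptions(precision=4,suppress=True)
im,d,c=pickle.load(open('w4.pkl','rb'))
hsv=cv2.cvtColor(im,cv2.COLOR_RGB2HSV)
g=(hsv[...,2]>70)
P=[]
for v in range(208,272,3):
    u=np.where(g[v,262:290])[0]+262
    if len(u)>2: P.append([(u[0]+u[-1])/2,v])
W=plane(c,P,.017); print(W[:,:2]); k=np.polyfit(W[:-3,1],W[:-3,0],1); print('dx/dy',k[0])
v=[np.where(hsv[:,275,2][200:280]>70)[0]+200]; print('shoulder,tip rows',v[0][0],v[0][-1],plane(c,[[275,v[0][0]],[275,v[0][-1]]],.02)[:,:2])
print('hinge ends',plane(c,[[249,180],[301,180]],.017),'loop end',plane(c,[[275,68]],.017), 'wire',plane(c,[[249,110],[301,110]],.017))
o,dd=ray(c,[[280,200],[275,240]]); print('cam',o,dd, 'depth',withdepth(c,[[275,240],[275,230]],d))
E
```

```text
[[ 0.51   -0.0045]
 [ 0.5101 -0.0077]
 [ 0.5101 -0.011 ]
 [ 0.5101 -0.0143]
 [ 0.5101 -0.0176]
 [ 0.5101 -0.021 ]
 [ 0.5102 -0.0243]
 [ 0.5102 -0.0277]
 [ 0.5102 -0.0311]
 [ 0.5102 -0.0346]
 [ 0.5103 -0.038 ]
 [ 0.5103 -0.0415]
 [ 0.5103 -0.045 ]
 [ 0.5103 -0.0485]
 [ 0.5098 -0.052 ]
 [ 0.5104 -0.0556]
 [ 0.5104 -0.0591]]
dx/dy -0.006897839698190375
shoulder,tip rows 215 279 [[ 0.51   -0.0013]
 [ 0.5105 -0.0745]]
hinge ends [[0.484  0.0341 0.017 ]
 [0.5356 0.0345 0.017 ]] loop end [[0.509  0.1386 0.017 ]] wire [[0.4849 0.1013 0.017 ]
 [0.5337 0.1017 0.017 ]]
cam [0.5094 0.11   0.3505] [[ 0.0161 -0.2775 -0.9612]
 [ 0.0023 -0.3884 -0.9253]] depth [[ 0.5102 -0.0272  0.0237]
 [ 0.5101 -0.0159  0.0244]]
```

```bash
python3 -m crank '[[1,4,0,0,0,0,0],[1,8,0,0,0,0,0],[1,12,0,0,0,0,0],[1,16,0,0,0,0,0],[1,20,0,0,0,0,0],[1,24,0,0,0,0,0],[1,27,0,0,0,0,0],[1,27,0,0,0,0,0]]'
python3 -m crank '[[0,0,0,0,0,0,0],[0,0,0,0,0,0,0]]'
python3 - <<'E'
from h import *
import pickle
im,d,c=cam('wrist'); save('w5',im); pickle.dump((im,d,c),open('w5.pkl','wb'))
E
```

```text
time: 8.32
ee_pos: [0.5191, -0.2478, 0.2037]
eef_rot: [3.139, -0.001, -0.003]
contact_force: [-0.9, -0.2, -0.4]
finger_gap: 0.0857
time: 8.48
ee_pos: [0.5207, -0.2404, 0.2037]
eef_rot: [-3.141, -0.011, 0.002]
contact_force: [0.6, 0.6, -0.5]
finger_gap: 0.0855
```

View pics/w5.png

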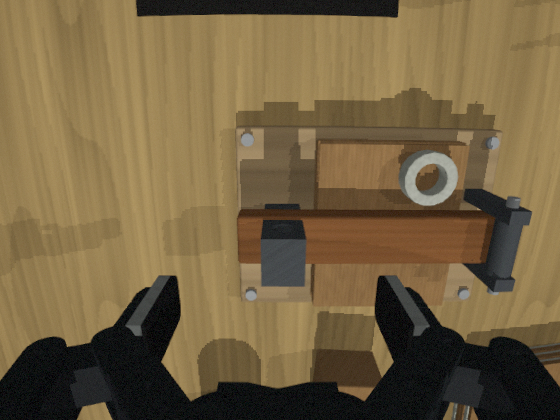

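The lug's top face spans cols 262–306, rows 238–286. Its +y face (rows 220–238) shows the hole's upper arc at about (283,228). I'll fit the top face from depth.

```bash
python3 - <<'E'
from h import *
import pickle
np.set_printoptions(precision=4,suppress=True)
im,d,c=pickle.load(open('w5.pkl','rb'))
v,u=np.mgrid[200:300,225:345]; uv=np.c_[u.ravel(),v.ravel()]
P=withdepth(c,uv,d); ok=(np.abs(P[:,2]-.11)<.006); print(ok.sum(),np.median(P[ok,2]))
m=np.zeros((420,560),np.uint8); m[uv[ok,1],uv[ok,0]]=1
cs=max(cv2.findContours(m,0,2)[0],key=cv2.contourArea)
Q=plane(c,cs.reshape(-1,2),.110)[:,:2]
r=cv2.minAreaRect((Q*1000).astype(np.float32)); print('lug top mm',r)
# colour-based too
hsv=cv2.cvtColor(im,cv2.COLOR_RGB2HSV)
g=((hsv[...,1]<70)).astype(np.uint8)*0; 
lab=im.astype(int); gg=(abs(lab[...,0]-lab[...,2])<22)&(lab.max(2)>35); g[205:300,240:325]=gg[205:300,240:325]
cs=max(cv2.findContours(g,0,2)[0],key=cv2.contourArea); print(cv2.boundingRect(cs),cv2.boxPoints(cv2.minAreaRect(cs)))
for row in (245,260,275):
    uu=np.where(g[row])[0]; print(row,uu[0],uu[-1],plane(c,[[uu[0]-.5,row],[uu[-1]+.5,row]],.11)[:,:2].ravel())
print('press front edge',plane(c,[[237,127],[500,130]],.018)[:,:2],'bar edge',plane(c,[[238,263],[486,264]],.067)[:,:2])
for col in (272,283,295): print(col,im[208:240:2,col].mean(1).round(0))
E
```

```text
2247 0.10908345680316561
lug top mm ((525.1697387695312, -278.15045166015625), (33.97654342651367, 42.067501068115234), 0.25644293427467346)
(261, 220, 45, 67) [[261. 220.]
 [305. 220.]
 [305. 286.]
 [261. 286.]]
245 261 305 [ 0.5082 -0.2645  0.5417 -0.2643]
260 261 304 [ 0.5081 -0.2769  0.5414 -0.2766]
275 262 304 [ 0.5087 -0.2896  0.5418 -0.2894]
press front edge [[ 0.4825 -0.1856]
 [ 0.7345 -0.1841]] bar edge [[ 0.4855 -0.3011]
 [ 0.7141 -0.302 ]]
272 [32. 42. 48. 44. 52. 64. 31. 32. 30. 36. 38. 35. 32. 32. 29. 35.]
283 [33. 37. 45. 46. 47. 54. 33. 30. 46. 41. 31. 39. 40. 34. 29. 32.]
295 [34. 45. 47. 47. 49. 58. 38. 30. 27. 33. 31. 33. 33. 30. 32. 33.]
```

Lug centre is (0.525, -0.278) and square to the world axes; its size (34×42 mm) and top height (109 mm) agree with the data. Now I'll regrip the handle at (0.510, 0.014).

```bash
python3 -m crank '[[-1.1,-4,0,0,0,0,0],[-1.1,-8,0,0,0,0,0],[-1.1,-12,2,0,0,0,0],[-1.1,-16,4,0,0,0,0],[-1.1,-20,6,0,0,0,0],[-1.1,-23.5,8,0,0,0,0],[-1.1,-25.4,10,0,0,0,0],[-1.1,-25.4,10,0,0,0,0]]'
python3 - <<'E'
from h import *
print(togo([.510,.014,.0055],R.from_matrix(np.array([[1,0,0],[0,-1,0],[0,0,-1.]]))))
E
```

```text
time: 9.2
ee_pos: [0.506, 0.0201, 0.1012]
eef_rot: [-3.14, -0.025, 0.008]
contact_force: [-0.7, 1.3, -0.9]
finger_gap: 0.0853
(array([0.44, 0.64, 9.57]), array([-0.09,  0.29,  0.91]))
```

```bash
python3 -m crank '[[0,0,0,0,0,0,0],[0,0,0,0,0,0,0],[0,0,3,0,0,0,0],[0,0,6,0,0,0,0],[0,0,8,0,0,0,0],[0,0,9.3,0,0,0,0],[0,0,9.8,0,0,0,0],[0,0,9.8,0,0,0,0]]'
python3 -m crank '[[0,0,0,0,0,0,0],[0,0,0,0,0,0,0]]'
python3 - <<'E'
from h import *
print(togo([.510,.014,.0055],R.from_matrix(np.array([[1,0,0],[0,-1,0],[0,0,-1.]]))))
E
```

```text
time: 9.87
ee_pos: [0.5082, 0.0123, 0.0066]
eef_rot: [3.141, 0.009, -0.001]
contact_force: [-0.3, -0.5, -0.4]
finger_gap: 0.0852
time: 10.03
ee_pos: [0.5091, 0.0129, 0.0079]
eef_rot: [-3.141, -0.011, -0.003]
contact_force: [-0.9, 0.6, 0.6]
finger_gap: 0.0854
(array([ 0.09, -0.11,  0.24]), array([-0.01, -0.1 ,  0.38]))
```

```bash
python3 -m crank '[[0.1,-0.1,0.2,0,0,0,0],[0.1,-0.1,0.2,0,0,0,60],[0.1,-0.1,0.2,0,0,0,255],[0.1,-0.1,0.2,0,0,0,255],[0.1,-0.1,0.2,0,0,0,255],[0.1,-0.1,0.2,0,0,0,255],[0.1,-0.1,0.2,0,0,0,255],[0.1,-0.1,0.2,0,0,0,255]]' 80
python3 -m crank '[[0,0,-1,0,0,0,255],[0,0,-3,0,0,0,255],[0,0,-6,0,0,0,255],[0,0,-9.5,0,0,0,255],[0,0,-9.5,0,0,0,255],[0,0,-9.5,0,0,0,255]]'
python3 - <<'E'
from h import *
import pickle
np.set_printoptions(precision=4,suppress=True)
for n in ['wrist','side','top']:
    im,d,c=cam(n); pickle.dump((im,d,c,manip.get_obs()),open(n+'6.pkl','wb'))
    if n=='wrist': w=im
    if n=='side': s=im
save('w6',np.hstack([w[:,100:460],cv2.resize(s[150:290,190:310],(360,420),interpolation=2)]))
print(manip.get_obs()['ee_pos'])
E
```

```text
time: 10.7
ee_pos: [0.5094, 0.0142, 0.0051]
eef_rot: [-3.141, -0.011, -0.0]
contact_force: [-1.6, -0.6, 9.0]
finger_gap: 0.0289
time: 11.2
ee_pos: [0.5102, 0.0144, 0.1015]
eef_rot: [-3.141, -0.012, -0.005]
contact_force: [-0.4, 0.1, -3.7]
finger_gap: 0.029
[0.5087 0.0142 0.099 ]
```

View pics/w6.png

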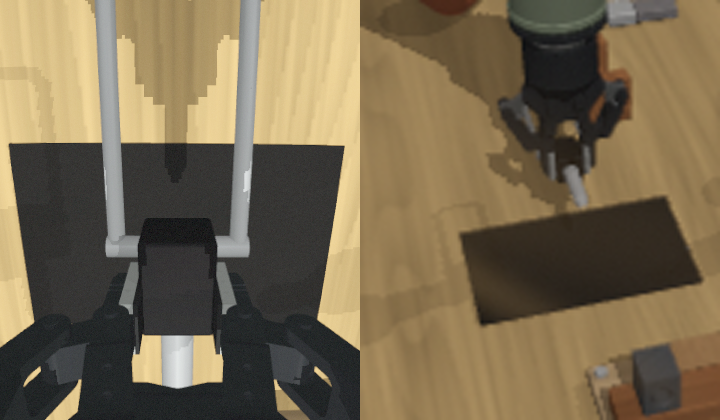

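```bash
python3 -m crank '[[1.5,3,0,0,0,0,255],[1.5,6.5,1,0,0,0,255],[1.5,10,2,0,0,0,255],[1.5,13,2.5,0,0,0,255],[1.5,16,2.5,0,0,0,255],[1.5,17.5,2.5,0,0,0,255],[1.5,17.5,2.5,0,0,0,255],[1.5,17.5,2.5,0,0,0,255]]'
python3 -m crank '[[0,0,0,0,0,0,255],[0,0,0,0,0,0,255]]'
python3 - <<'E'
from h import *
import pickle
np.set_printoptions(precision=4,suppress=True)
for i in range(4):
    o=manip.get_obs(); print(o['ee_pos'],np.degrees(R.from_rotvec(o['eef_rot']).as_matrix()[[0,1,2],[2,0,0]]))
    im,d,c=cam(['side','top','wrist','side'][i]); pickle.dump((im,d,c),open('p7%d.pkl'%i,'wb'))
    if i==0: s,cs=im,c
    if i==1: t=im
cx=[proj(cs,[.525,-.258,.086])[0],proj(cs,[.525,-.182,.086])[0]]; print('pred hole face, tip',cx)
save('w7',np.hstack([cv2.resize(s[215:305,235:325],(400,400),interpolation=2),cv2.resize(t[175:265,320:410],(400,400),interpolation=2)]))
E
```

```text
time: 12.02
ee_pos: [0.5247, -0.1614, 0.0735]
eef_rot: [-3.141, -0.008, 0.003]
contact_force: [0.5, 1.1, -2.4]
finger_gap: 0.0287
time: 12.18
ee_pos: [0.5255, -0.1595, 0.0742]
eef_rot: [-3.141, -0.013, 0.002]
contact_force: [-0.6, 0.0, -2.6]
finger_gap: 0.0287
[ 0.5255 -0.1595  0.0742] [-0.0551  0.4874 -0.0548]
[ 0.5256 -0.1596  0.0744] [-0.0349  0.4999 -0.0347]
[ 0.5257 -0.1597  0.0746] [-0.0232  0.4912 -0.0231]
[ 0.5257 -0.1598  0.0747] [-0.0111  0.4809 -0.011 ]
pred hole face, tip [array([286.5631, 271.0561]), array([279.5648, 251.7599])]
```

View pics/w7.png

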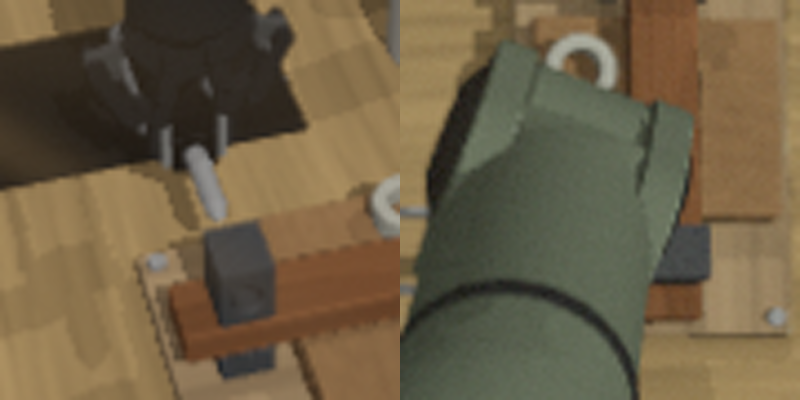

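The side crop shows the tip at about (220,217), pointing at the lug. The hole's exit mouth is a dark spot at about (240,290). Both lie within ~1 px of prediction, so I'll insert in stages and watch the force.

```bash
python3 -m crank '[[0,0.8,0,0,0,0,255],[0,1.6,0,0,0,0,255],[0,2.3,0,0,0,0,255],[0,3,0,0,0,0,255],[0,3.5,0,0,0,0,255],[0,3.5,0,0,0,0,255]]'
python3 -m crank '[[0,0,0,0,0,0,255],[0,0,0,0,0,0,255]]'
```

```text
time: 12.88
ee_pos: [0.5256, -0.1974, 0.0748]
eef_rot: [3.141, 0.008, 0.0]
contact_force: [0.1, -0.7, -3.3]
finger_gap: 0.0289
time: 13.05
ee_pos: [0.5259, -0.1954, 0.0747]
eef_rot: [-3.141, -0.011, 0.0]
contact_force: [0.5, 0.1, -2.6]
finger_gap: 0.0288
```

```bash
python3 -m crank '[[0,0.8,0,0,0,0,255],[0,1.6,0,0,0,0,255],[0,2.4,0,0,0,0,255],[0,3.0,0,0,0,0,255],[0,3.5,0,0,0,0,255],[0,3.8,0,0,0,0,255],[0,3.8,0,0,0,0,255]]'
python3 -m crank '[[0,0,0,0,0,0,255],[0,0,0,0,0,0,255]]'
```

```text
time: 13.63
ee_pos: [0.526, -0.2346, 0.0747]
eef_rot: [3.141, 0.01, -0.0]
contact_force: [-0.7, -0.1, -3.1]
finger_gap: 0.0285
time: 13.8
ee_pos: [0.5262, -0.2333, 0.0747]
eef_rot: [-3.141, -0.012, 0.0]
contact_force: [0.2, 0.1, -3.4]
finger_gap: 0.0286
```

```bash
python3 -m crank '[[0,0.4,0,0,0,0,255],[0,0.8,0,0,0,0,255],[0,1.1,0,0,0,0,255],[0,1.1,0,0,0,0,255],[0,1.1,0,0,0,0,255]]'
python3 -m crank '[[0,0.15,0,0,0,0,255],[0,0.3,0,0,0,0,255],[0,0.3,0,0,0,0,255]]'
```

```text
time: 14.22
ee_pos: [0.5261, -0.245, 0.0748]
eef_rot: [3.141, 0.01, 0.0]
contact_force: [0.5, 0.3, -2.2]
finger_gap: 0.0285
time: 14.47
ee_pos: [0.5263, -0.247, 0.0747]
eef_rot: [-3.141, -0.012, 0.0]
contact_force: [-0.1, 5.0, -1.7]
finger_gap: 0.0289
```

```bash
python3 -m crank '[[0,0.15,0,0,0,0,255],[0,0.15,0,0,0,0,255],[0,0.15,0,0,0,0,255]]'
python3 - <<'E'
from h import *
import pickle
im,d,c=cam('wrist'); pickle.dump((im,d,c),open('w8.pkl','wb'))
s,sd,cs=cam('side'); pickle.dump((s,sd,cs),open('s8.pkl','wb'))
save('w8',np.hstack([im[:,100:460],cv2.resize(s[230:320,240:330],(420,420),interpolation=2)]))
E
```

```text
time: 14.72
ee_pos: [0.5263, -0.2471, 0.0747]
eef_rot: [-3.139, -0.013, 0.001]
contact_force: [-2.1, 12.3, 1.7]
finger_gap: 0.029
```

View pics/w8.png

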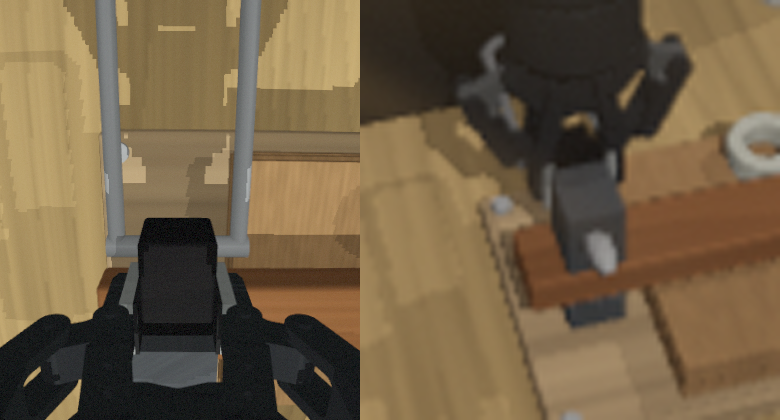

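The pin is through the lug: the tip shows at crop (600,250) in the side view, and the rising y force (12 N) means the shoulder is seated. Now I release and rise straight up.

```bash
python3 -m crank '[[0,0,0,0,0,0,200],[0,0,0,0,0,0,120],[0,0,0,0,0,0,60],[0,0,0,0,0,0,0],[0,0,0,0,0,0,0],[0,0,0,0,0,0,0],[0,0,0,0,0,0,0]]' 20
python3 -m crank '[[0,0,-1.5,0,0,0,0],[0,0,-4,0,0,0,0],[0,0,-8,0,0,0,0],[0,-1,-12,0,0,0,0],[0,-2,-15,0,0,0,0],[0,-3,-17,0,0,0,0],[0,-3,-17,0,0,0,0],[0,-3,-17,0,0,0,0]]'
python3 - <<'E'
from h import *
import pickle
im,d,c=cam('wrist'); save('w9',im); pickle.dump((im,d,c),open('w9.pkl','wb'))
s,sd,cs=cam('side'); pickle.dump((s,sd,cs),open('s9.pkl','wb'))
im[:,:][300:420,0:160]=cv2.resize(s[230:320,230:350],(160,120)); save('w9',im)
E
```

```text
time: 15.4
ee_pos: [0.5262, -0.2494, 0.0748]
eef_rot: [3.141, 0.011, 0.0]
contact_force: [0.1, 0.5, -0.4]
finger_gap: 0.0854
time: 16.07
ee_pos: [0.5265, -0.2189, 0.2457]
eef_rot: [3.141, 0.013, 0.003]
contact_force: [0.0, 0.6, -0.1]
finger_gap: 0.0857
```

View pics/w9.png

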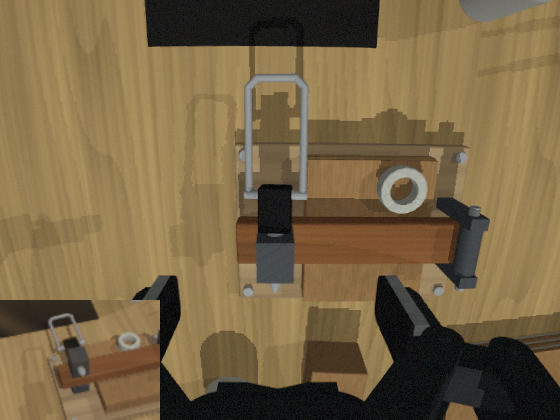

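The pin stays in, with its shoulder against the lug (row ~233) and the shaft end past the lug at (275,287). The loop reaches back to its bar at about (276,78). Next I measure the bar and the hinge.

```bash
python3 - <<'E'
from h import *
import pickle
np.set_printoptions(precision=4,suppress=True)
im,d,c=pickle.load(open('w9.pkl','rb'))
gr=im.max(2).astype(int)
for u in (268,276,284): print(u,im[70:88,u].mean(1).round(0),d[72:84:2,u])
print('depth bar',withdepth(c,[[268,77],[276,77],[284,77],[270,78],[280,78]],d))
print('depth wires',withdepth(c,[[249,120],[304,120],[249,180],[303,180],[250,195],[302,195]],d))
print('handle top',withdepth(c,[[268,200],[280,200],[275,225],[275,190]],d))
for z in (.07,.08,.086): print(z,plane(c,[[276,78.5],[250,195],[303,195]],z)[:,:2].ravel())
print(manip.get_obs()['joint_pos'])
E
```

```text
268 [122. 123. 123. 120. 101. 120. 139. 149. 153. 156. 148. 131. 125. 126.
 123. 126. 124. 123.] [0.3606 0.2973 0.2968 0.2974 0.2974 0.364 ]
276 [127. 126. 125. 120.  99. 122. 139. 148. 155. 155. 147. 133. 126. 127.
 126. 126. 126. 127.] [0.3592 0.2961 0.2965 0.2962 0.2991 0.3635]
284 [122. 120. 123. 119. 105. 125. 144. 150. 155. 157. 146. 129. 122. 125.
 124. 123. 122. 125.] [0.3596 0.2969 0.2959 0.2952 0.2983 0.3635]
depth bar [[ 0.518  -0.1205  0.0688]
 [ 0.525  -0.1205  0.069 ]
 [ 0.5319 -0.1205  0.07  ]
 [ 0.5197 -0.1214  0.0689]
 [ 0.5285 -0.1213  0.0695]]
depth wires [[ 0.5011 -0.1573  0.0717]
 [ 0.5499 -0.1567  0.0765]
 [ 0.5007 -0.2109  0.0772]
 [ 0.5501 -0.2095  0.0819]
 [ 0.5016 -0.2243  0.0806]
 [ 0.5493 -0.2225  0.0858]]
handle top [[ 0.5186 -0.2256  0.0925]
 [ 0.5292 -0.2249  0.0946]
 [ 0.525  -0.2473  0.0979]
 [ 0.5248 -0.2161  0.0931]]
0.07 [ 0.525  -0.1218  0.5008 -0.2272  0.5515 -0.2269]
0.08 [ 0.525  -0.1224  0.5016 -0.2245  0.5507 -0.2241]
0.086 [ 0.525  -0.1227  0.502  -0.2228  0.5502 -0.2225]
[ 0.1169  0.4295  0.24    1.7449 -0.119   0.9825  0.4092]
```

```bash
python3 -m crank '[[0,-1.5,0,0,0,7,0],[0,-3,0,0,0,14,0],[0,-5,0,0,0,21,0],[0,-7,0,0,0,28,0],[0,-8.5,0,0,0,35,0],[0,-9.7,0,0,0,42,0],[-0.1,-9.7,0,0,0,49,0],[-0.1,-9.7,0,0,0,56,0]]'
python3 -m crank '[[0,0,0,0,0,7,0],[0,0,0,0,0,14,0],[0,0,0,0,0,21,0],[0,0,0,0,0,28,0],[0,0,0,0,0,34,0],[0,0,0,0,0,34,0],[0,0,0,0,0,34,0],[0,0,0,0,0,34,0]]'
python3 - <<'E'
from h import *
print(togo([.525,-.122,.055],R.from_matrix(np.array([[0,-1,0],[-1,0,0],[0,0,-1.]]))),manip.get_obs()['joint_pos'].round(2))
E
```

```text
time: 16.83
ee_pos: [0.5238, -0.1218, 0.2435]
eef_rot: [2.774, -1.472, -0.003]
contact_force: [-0.1, -0.6, 0.2]
finger_gap: 0.0856
time: 17.5
ee_pos: [0.5241, -0.1224, 0.2442]
eef_rot: [2.233, -2.209, -0.001]
contact_force: [-0.6, -0.2, -0.2]
finger_gap: 0.0853
(array([-0.04, -0.11, 18.92]), array([ 0.06, -0.02,  0.61])) [-0.32  0.43  0.6   1.84 -0.29  0.97 -1.16]
```

```bash
python3 -m crank '[[0,-0.1,4,0,0,0.5,0],[0,-0.1,8,0,0,0.5,0],[0,-0.1,11,0,0,0.5,0],[0,-0.1,14,0,0,0.5,0],[0,-0.1,16.5,0,0,0.5,0],[0,-0.1,18.2,0,0,0.5,0],[0,-0.1,18.9,0,0,0.5,0],[0,-0.1,18.9,0,0,0.5,0]]'
python3 -m crank '[[0,0,0,0,0,0,0],[0,0,0,0,0,0,100],[0,0,0,0,0,0,180],[0,0,0,0,0,0,255],[0,0,0,0,0,0,255],[0,0,0,0,0,0,255],[0,0,0,0,0,0,255],[0,0,0,0,0,0,255]]' 20
```

```text
time: 18.17
ee_pos: [0.5245, -0.1224, 0.0545]
eef_rot: [2.22, -2.221, -0.003]
contact_force: [1.0, -0.6, 0.6]
finger_gap: 0.085
time: 18.83
ee_pos: [0.5253, -0.1207, 0.0557]
eef_rot: [-2.22, 2.221, 0.003]
contact_force: [0.4, 5.0, -0.1]
finger_gap: 0.0058
```

```bash
python3 -m crank '[[0,0,-1.2,0,0,0,255],[0.05,0,-2.2,0,0,0,255],[0.2,0,-3.3,0,0,0,255],[0.4,0,-4.3,0,0,0,255],[0.9,0,-5.6,0,0,0,255],[1.5,0,-6.8,0,0,0,255],[2.2,0,-7.9,0,0,0,255],[3.1,0,-8.9,0,0,0,255]]'
python3 - <<'E'
from h import *
s,sd,cs=cam('side'); w,_,_=cam('wrist'); save('w10',np.hstack([cv2.resize(s[210:310,235:335],(420,420),interpolation=2),w[:,100:460]]))
E
```

```text
time: 19.5
ee_pos: [0.5251, -0.1518, 0.1454]
eef_rot: [-2.221, 2.221, 0.003]
contact_force: [-1.9, 5.7, 4.0]
finger_gap: 0.006
```

The picture limit is reached, so I continue on numbers. Gap 6 mm means the wire is still held, and forces are low.

```bash
python3 -m crank '[[1,0,-0.9,0,0,0,255],[2.1,0,-1.7,0,0,0,255],[3.3,0,-2.3,0,0,0,255],[4.6,0,-2.75,0,0,0,255],[5.9,0,-3,0,0,0,255],[7.3,0,-3.1,0,0,0,255],[7.3,0,-3.1,0,0,0,255]]'
python3 - <<'E'
from h import *
np.set_printoptions(precision=4,suppress=True)
import pickle
s,sd,cs=cam('side'); pickle.dump((s,sd,cs),open('s11.pkl','wb'))
# tip of shaft expected around y=-.322
uv=proj(cs,[.525,-.315,.086])[0].round().astype(int); print('tip px',uv)
for dv in range(-6,7,2): print(s[uv[1]+dv,uv[0]-8:uv[0]+9:2].mean(1).round(0))
s0=pickle.load(open('s8.pkl','rb'))[0]
print('diff s8'); 
for dv in range(-6,7,2): print(s0[uv[1]+dv,uv[0]-8:uv[0]+9:2].mean(1).round(0))
E
```

```text
time: 20.18
ee_pos: [0.5247, -0.2298, 0.176]
eef_rot: [2.215, -2.226, 0.002]
contact_force: [-0.1, -0.9, -1.2]
finger_gap: 0.006
tip px [292 287]
[ 48.  57. 101. 131. 130.  55.  65.  83.  82.]
[ 46.  54.  78. 136. 148.  91.  65.  81.  81.]
[ 43.  56.  49. 122. 147.  71.  64.  83.  86.]
[44. 55. 56. 61. 91. 84. 81. 79. 76.]
[81. 77. 75. 76. 71. 71. 70. 71. 72.]
[69. 69. 69. 69. 69. 69. 71. 79. 73.]
[ 69.  70.  71.  73.  63.  71.  74. 121. 104.]
diff s8
[ 48.  57.  85. 130. 138.  64.  66.  84.  83.]
[ 46.  55.  72. 129. 144. 117.  65.  82.  82.]
[ 44.  55.  59. 119. 148. 131.  66.  85.  87.]
[ 45.  55.  58.  72. 140. 126.  82.  80.  76.]
[82. 78. 77. 74. 75. 71. 71. 71. 71.]
[70. 70. 70. 70. 71. 71. 73. 79. 74.]
[ 70.  71.  72.  74.  65.  73.  75. 123. 104.]
```

```bash
python3 -m crank '[[1.3,0,0.1,0,0,0,255],[2.6,0,0.35,0,0,0,255],[3.5,0,0.6,0,0,0,255],[4.8,0,1.2,0,0,0,255],[4.8,0,1.2,0,0,0,255]]'
python3 -m crank '[[0,0,0,0,0,0,150],[0,0,0,0,0,0,0],[0,0,0,0,0,0,0],[0,0,0,0,0,0,0],[0,0,0,0,0,0,0],[0,0,0,0,0,0,0]]'
python3 -m crank '[[0,0,-1.5,0,0,0,0],[0,0,-4,0,0,0,0],[0,0,-7,0,0,0,0],[-2,0,-10,0,0,0,0],[-5,0,-10,0,0,0,0],[-8,0,-10,0,0,0,0],[-8,0,-10,0,0,0,0],[-8,0,-10,0,0,0,0]]'
python3 - <<'E'
from h import *
np.set_printoptions(precision=4,suppress=True)
import pickle
s,sd,cs=cam('side'); w,d,c=cam('wrist'); t,td,ct=cam('top'); pickle.dump((s,sd,cs,w,d,c,t,td,ct),open('e12.pkl','wb'))
print('cam pos',ray(c,[[280,210]]))
print('wrist pred bar,hinge,handle,lug',proj(c,[[.525,-.33,.086],[.525,-.226,.086],[.525,-.245,.101],[.525,-.278,.11],[.5,-.29,.086],[.55,-.29,.086]]))
print('side pred',proj(cs,[[.525,-.33,.086],[.525,-.32,.086],[.5,-.29,.086],[.55,-.29,.086]]))
# points near expected loop, by depth, side view
v,u=np.mgrid[230:320,240:340]; uv=np.c_[u.ravel(),v.ravel()]; P=withdepth(cs,uv,sd)
ok=(P[:,1]<-.302)&(P[:,1]>-.36)&(abs(P[:,0]-.525)<.045)&(P[:,2]>.045)
Q=P[ok]; print(ok.sum()); print(np.c_[uv[ok],Q][::max(1,len(Q)//30)])
E
```

```text
time: 20.65
ee_pos: [0.5244, -0.2759, 0.1628]
eef_rot: [2.217, -2.224, -0.001]
contact_force: [-1.0, -0.6, -0.6]
finger_gap: 0.0056
time: 21.15
ee_pos: [0.5253, -0.2739, 0.1639]
eef_rot: [-2.22, 2.223, -0.0]
contact_force: [-1.0, 0.1, 0.1]
finger_gap: 0.0775
time: 21.82
ee_pos: [0.5256, -0.1924, 0.264]
eef_rot: [-2.222, 2.219, 0.0]
contact_force: [-0.2, -0.0, -0.5]
finger_gap: 0.0853
cam pos (array([ 0.605 , -0.1944,  0.4056]), array([[-0.3066, -0.0086, -0.9519]]))
wrist pred bar,hinge,handle,lug [[416.9993 187.3672]
 [310.0563 187.1908]
 [332.2454 191.1789]
 [370.4597 193.7701]
 [374.1503 211.9306]
 [378.5727 161.4646]]
side pred [[293.9129 291.3354]
 [292.8458 288.3903]
 [280.526  281.7835]
 [298.8636 277.8569]]
153
[[300.     281.       0.549   -0.3039   0.0893]
 [299.     282.       0.5466  -0.3028   0.0849]
 [293.     283.       0.5295  -0.3055   0.0893]
 [290.     284.       0.5209  -0.3076   0.0904]
 [300.     284.       0.5465  -0.3122   0.0876]
 [291.     285.       0.5222  -0.3124   0.0915]
 [302.     285.       0.5506  -0.3166   0.0872]
 [283.     286.       0.5023  -0.306
[... 416 characters left out ...]
  0.5604  -0.3038   0.0538]
 [292.     290.       0.521   -0.3263   0.0882]
 [297.     290.       0.5337  -0.3282   0.0863]
 [281.     291.       0.4976  -0.3023   0.0642]
 [286.     291.       0.5058  -0.3238   0.0864]
 [291.     291.       0.518   -0.3275   0.0867]
 [296.     291.       0.5306  -0.3299   0.0854]
 [284.     292.       0.5003  -0.3242   0.0847]
 [289.     292.       0.5126  -0.3278   0.0849]
 [294.     292.       0.5257  -0.3282   0.0811]
 [286.     293.       0.5046  -0.3278   0.0835]
 [291.     293.       0.5173  -0.3299   0.0819]
 [278.     295.       0.4889  -0.3035   0.0524]
 [306.     299.       0.5577  -0.3308   0.0456]
 [312.     303.       0.5688  -0.3477   0.0461]]
```

The loop is shut: its bar shows at y≈-0.328, z≈0.085, with the side wires level on both sides. Last check is the gap between shoulder and lug.

```bash
python3 - <<'E'
from h import *
np.set_printoptions(precision=4,suppress=True)
import pickle
s,sd,cs,w,d,c,t,td,ct=pickle.load(open('e12.pkl','rb'))
v,u=np.mgrid[150:235,290:440]; uv=np.c_[u.ravel(),v.ravel()]; P=withdepth(c,uv,d)
lug=P[(abs(P[:,2]-.11)<.004)&(abs(P[:,0]-.525)<.012)]
print('lug top y',lug[:,1].min(),lug[:,1].max())
h=P[(P[:,2]>.092)&(P[:,2]<.1055)&(abs(P[:,0]-.525)<.012)&(P[:,1]>-.27)&(P[:,1]<-.2)]
print('handle top y',h[:,1].min(),h[:,1].max(),'z front/back',np.median(h[h[:,1]<-.25,2]),np.median(h[h[:,1]>-.228,2]))
sl=P[(abs(P[:,0]-.525)<.004)&(P[:,1]>-.275)&(P[:,1]<-.245)]; sl=sl[np.argsort(-sl[:,1])]; print(sl[::6,1:])
wr=P[(abs(abs(P[:,0]-.525)-.025)<.003)&(P[:,2]>.07)&(P[:,2]<.1)]; print('wires z by y',[(y,np.median(wr[abs(wr[:,1]-y)<.006,2]).round(4)) for y in (-.23,-.25,-.27,-.29,-.31)])
E
```

```text
lug top y -0.3006121679389113 -0.2590436017124043
handle top y -0.25983074231888326 -0.21702639795675727 z front/back 0.09790164527290954 0.09777126439702491
[[-0.245   0.0985]
 [-0.2454  0.097 ]
 [-0.2463  0.0965]
 [-0.247   0.0982]
 [-0.2479  0.0974]
 [-0.2482  0.0978]
 [-0.2489  0.0985]
 [-0.2497  0.0981]
 [-0.2501  0.0964]
 [-0.2509  0.0978]
 [-0.2517  0.0979]
 [-0.2524  0.0986]
 [-0.2529  0.0973]
 [-0.2539  0.0973]
 [-0.2546  0.098 ]
 [-0.2554  0.0983]
 [-0.2558  0.0969]
 [-0.2564  0.098 ]
 [-0.2573  0.0982]
 [-0.259   0.0988]
 [-0.2593  0.1016]
 [-0.2594  0.1057]
 [-0.2595  0.0954]
 [-0.2595  0.1096]
 [-0.2596  0.1098]
 [-0.2597  0.0903]
 [-0.2606  0.1088]
 [-0.2609  0.1088]
 [-0.2615  0.1092]
 [-0.2624  0.109 ]
 [-0.2628  0.1079]
 [-0.2633  0.1098]
 [-0.2642  0.1085]
 [-0.265   0.1089]
 [-0.2658  0.1068]
 [-0.2661  0.1095]
 [-0.2668  0.109 ]
 [-0.2677  0.1097]
 [-0.268   0.109 ]
 [-0.2688  0.109 ]
 [-0.2696  0.11  ]
 [-0.2706  0.1084]
 [-0.2711  0.1097]
 [-0.2718  0.1089]
 [-0.2723  0.109 ]
 [-0.273   0.1099]
 [-0.2739  0.1092]
 [-0.2744  0.1083]]
wires z by y [(-0.23, np.float64(0.0864)), (-0.25, np.float64(0.0858)), (-0.27, np.float64(0.0866)), (-0.29, np.float64(0.0868)), (-0.31, np.float64(0.0865))]
```

The shoulder touches the lug with no gap, and the handle and loop wires are level. I'm handing in.

```bash
python3 -c "
from workcell import manip
o=manip.get_obs();print(o['time'],o['contact_force']);print(manip.close_job())"
```

```text
21.9667 [1.09476765 0.3789224  0.53856423]
the job is handed in; nothing more can be done
None
```

The pin is through the lug up to its shoulder with its loop shut, and I handed the job in at about 22 s of the 72 s. No verdict was reported.

**What I did:** I lifted the pin out of its rest by the shaft, laid it on the mat and let go. I gripped it again by the handle and pushed it through the hole from the left (+y) side until the shoulder seated, at about 12 N. Then I released it, gripped the loop's end bar, swung it over and let it snap shut.

**Last checks:**
- **Shoulder:** the handle's front face and the lug's face are both at y ≈ -0.259 m, so there is no gap.
- **Loop:** the wires are level at z ≈ 0.086 m along their length. The end bar is at y ≈ -0.328 m, where it should be when shut.
- **Arm:** the gripper was open and about 10 cm clear above.

**What disagreed or was not checked:**
- The finger opening read 1 to 3 mm under the true thickness of what was held.
- The pin sagged about 0.1 rad after I let go of the handle, but was level again once the loop was shut.
- All 12 pictures were used before the swing, so the shut loop was checked by depth readings only.
- I did not measure the other objects again at the end. The moves were planned clear of them, and no unexpected contact force showed.

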